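Tilt the white mixing slab out of its deep bin

TASK

Take the white mixing slab by its raised upper edge and tip it upright while its foot is still down in its bay of the deep green bin, then draw it up out of the bin. Stand it in the middle of the wooden stand, upright between the dowels and squarely along them: lower it until it rests on the stand's base before letting go. Leave the black slab in its bay.

Things in the scene. Friction and masses are not known exactly. Their poses are not given: they have to be found in the camera images.
- white_slab_center (a point): White mixing slab, flat plate 155 mm long (its z, foot to raised edge), 100 wide (y), 8 thick (x), 0.3 kg; point at its centre. At first it leans 30 degrees from vertical in a bay of the bin: foot on the bin's floor in the corner of the +x wall, lower face on the top of the -x wall; its raised edge reaches about 50 mm (along the slab) past that wall's top, free to be pinched by its thickness.
- black_slab_center (a point): Black mixing slab of the same size and axes, leaning the same way in the other bay; which slab is in which bay changes. The point is its centre. It stays where it is.
- bin: Deep narrow dark green plastic bin, open on top, fixed; origin at the centre of its underside, z up. Outside 70 mm along its x, 255 mm along y, 96 mm high; walls 5 mm, floor 6 mm thick. A wall across the middle of its y makes two bays, each 59 mm (x) by 120 mm (y) inside, centred 62.5 mm either side of the origin along y.
- stand: Light wooden stand, fixed; origin at the centre of its underside, z up. Base 110 (x) by 130 (y) by 18 mm. Two pairs of 8 mm dowels at y = -33 and +33 mm, up to 112 mm over the bench; each pair spreads in x: gap 14 mm at the base, 40 mm at the top. The slab's foot goes on the base in the gap, its width along the stand's y, either way round; let go, it leans up to 12 degrees.
Things that resemble listed ones, but are neither listed nor needed, are in the scene too. There is more than one size of the part that bears white_slab_center; the job needs the smaller. There is more than one size of the stand; the job needs the larger.

How it is judged:
On the way, in this order (a step that is already met when the one before it is completed fails the run):
1. the white slab is tipped upright (within 14 degrees) with its foot still down in the bin (angle between white_slab_center's own z axis and vertical below 0.245 rad and z of white_slab_center in the frame of bin below 0.168 m and x of white_slab_center in the frame of bin between -0.04 and 0.04 m and y of white_slab_center in the frame of bin between -0.13 and 0.13 m), for 0.1 s.
2. the white slab is lowered between the dowels onto the stand's base while still held (contact force between the fingers and white_slab above 1 N and z of white_slab_center in the frame of stand below 0.106 m and horizontal distance between white_slab_center and stand below 0.045 m), for 0.1 s.
At the end, for the whole second after the job is handed in: The white slab stands at rest on the stand's base between the dowels, released: its centre within 30 mm of the stand's centre line in x and 25 mm along y, upright within 17 degrees, its width within 15 degrees of the stand's y. The black slab is still in its bay, within 30 mm of where it was (x of white_slab_center in the frame of stand between -0.03 and 0.03 m and y of white_slab_center in the frame of stand between -0.025 and 0.025 m and z of white_slab_center in the frame of stand between 0.085 and 0.104 m and angle between white_slab_center's own z axis and vertical below 0.3 rad and angle between the y axis of white_slab_center and the y axis of stand, either way round below 0.26 rad and linear speed of white_slab below 0.02 m/s and distance of black_slab_center from where it was at the start of the episode below 0.03 m); the robot touches nothing.
It fails at once if the black slab is pulled from its place (moved more than 30 mm) (distance of black_slab_center from where it was at the start of the episode above 0.03 m).
It also fails if it takes over 45 s, if anything falls off the work surface, if the arm or the gripper's body presses on something with over 40 N, if the wrist force passes 120 N, or if a joint passes its speed limit or range.

ROBOT

A 6-joint arm with a two-finger parallel gripper is mounted at the origin on the work surface. World frame = base frame: x ahead of the robot, y to its left, z up, the work surface at z = 0. Lengths are in m, angles in rad, forces in N, time in s.
With the tool pointing down it reaches from about 0.275 to 0.85 m from the base axis. Payload 5.2 kg.
Tool frame: the origin (TCP) lies midway between the tips of the shut fingers; the grasp point (between the pads) lies 19 mm behind it; y points along the fingers, x is the direction in which the jaws open and shut, and the axes are right-handed (so a half turn about y gives the same grasp; the last joint's range is limited). The gripper opens to 85 mm and grips with 20 to 120 N. Pads are 22 mm wide; open, the fingers measure 114 mm over their backs; the gripper's body (76 mm by 85 mm) begins 54 mm behind the grasp point. The pads swing forward as they close: fully open they stand 13 mm farther back than shut.
Start: joints at [-0.203, 0.259, 1.535, -0, 1.348, -0.203], TCP at [0.55, 0, 0.231] pointing down, gripper open.
Joint ranges: [-3.14, 3.14], [-0.91, 2.08], [0.19, 2.58], [-1.22, 4.36], [0.22, 2.71], [-3.12, 3.12]. Speed limits (rad/s): [2.57, 2.57, 3.14, 3.14, 3.14, 3.14].

INTERFACE

Orientations are given as a 3x3 rotation matrix whose columns are the frame's x, y, z axes.
In Python, from rig import arm gives the robot as it stands.
- The arm moves only by the tool move_arm, never from a script. Its arguments are lists of equal length, an entry for each row: "claw": the opening, from 0 (shut) to 1 (fully open); "dp": the shift along the tool's x, y, z in units of 40 mm (1.0 is 40 mm), a list of three; "yaw": the turn about the tool's y in units of 6 degrees (1.0 is 6 degrees). In form: {"claw": [claw, ...], "dp": [[x, y, z], ...], "yaw": [yaw, ...]}. A call has 1 to 20 rows; each row is the pose to reach, as a shift and turn from the pose commanded when the call began, along the tool's axes at that moment; what a row does not reach only later rows make up. A row lasts 1/12 s, in which the tool goes at most 41.7 mm and 7.16 degrees, less where a joint would pass 70% of its speed; a pose out of reach is approached as far as the arm can. A call with a gripper value outside its range is refused whole. The fingers move at their own pace and stop on an object; "newtons" is the grip in N (left out, the last holds). Time passes only in rows, so rows that repeat a pose let the fingers close. It gives the time, the measured TCP pose, the force and the opening at its end, in the units of the state.
- arm.get_obs(): the state, without advancing time (a new reading comes with each control period).
- arm.read_camera(name): name is "scene" or "side" or "wrist"; returns a dict with "color" (384x512x3 uint8, blue, green, red), "fx", "fy", "cx", "cy" (pixels), "rvec" (rotation vector, rad) and "tvec" (3), from world to camera coordinates, as OpenCV has them. Camera axes: x right, y down, z forward; pixel columns grow to the right and rows downward; lengths in m; the calibration is good to about 2 mm. A picture is of the moment at which its call begins. There is no depth.
- arm.close_job(): hands the job in, once; it reports no verdict.
Trained networks look in the newest picture that a camera, given by its name, has taken for a name from the list of things; names that differ only in an ending like _2 or _b are one class to them, and where a whole thing is asked for, a point or a joint stands for the part that bears it (a point fixed in the world has none). Each returns a list of dicts, best first, with "p" (0 to 1); they miss things now and then, are a little off and sometimes report something else, mostly with a low value. They report only what shows in the picture. A call takes as long as a camera call. They do not tell look-alikes from the thing itself.
- arm.silhouettes(camera, target): "region" (384x512 bool, what is visible of it) and "extent" ([left, top, right, bottom] in pixels, round what is visible of it).
The state is a dict: "time": time; "q": joint angles; "qvel": joint speeds; "joint_torque": joint torques, N m; "tcp_pos": TCP position; "tcp_rot": TCP orientation; "contact_force": force on the tool from outside, world axes, zero at the start; "moment": the same for the moment, N m; "opening": opening from 0.0 (shut) to 1.0 (fully open).
Only numpy, scipy, OpenCV 4.12 (cv2) and the standard library are available. Lean on these libraries where they do the work, as an engineer would, in place of code of your own. Each camera call takes 0.05 s, during which the arm holds its last target.

## Working session

There is one attempt and no reset: what is moved stays moved. The work goes in short steps, Python scripts to look and compute and a tool call to move; the robot and the scene stay as the last step left them, time stands still between calls to the robot, and variables do not carry over. Pictures are saved under pics/ and viewed, and the job is handed in when it is done.

Besides the shell and the picture viewer there is one more tool, called after ">>>" in YAML: its name, and indented under it one key for each argument. move_arm: Moves the arm, as the interface text tells. Its arguments: {"type":"object","properties":{"claw":{"type":"array"},"dp":{"type":"array"},"yaw":{"type":"array"},"newtons":{"type":"number"}},"required":["claw","dp","yaw"]}

```bash
mkdir -p pics; ls; python3 - <<'E'
from rig import arm
import cv2
o=arm.get_obs();print(o['time'],o['tcp_pos'],o['tcp_rot'],o['opening'])
for n in ['scene','side','wrist']:
    c=arm.read_camera(n);cv2.imwrite(f'pics/a_{n}.png',c['color']);print(n,c['fx'],c['fy'],c['cx'],c['cy'],c['rvec'],c['tvec'])
    for t in ['white_slab_center','black_slab_center','bin','stand']:
        for d in arm.silhouettes(n,t): print(n,t,round(d['p'],2),d['extent'],d['region'].sum())
E
```

```text
pics
0.0 [5.49446148e-01 1.32801261e-04 2.30454752e-01] [[ 9.99998233e-01 -1.87994020e-03  1.25192320e-05]
 [-1.18139554e-05  3.75169684e-04  9.99999930e-01]
 [-1.87994477e-03 -9.99998163e-01  3.75146812e-04]] 1.000321888945328
scene 390.48593497996393 390.48593497996393 249.9359604609532 190.3125004628984 [ 2.4689357   0.70358185 -0.1982283 ] [-0.40832932 -0.18435986  1.13509174]
scene white_slab_center 0.8 [277.9, 144.5, 317.3, 197.8] 1153
scene white_slab_center 0.67 [186.5, 115.0, 278.7, 169.1] 2900
scene black_slab_center 0.69 [308.9, 109.3, 327.6, 159.9] 221
scene bin 0.74 [276.2, 117.4, 336.8, 222.1] 1502
scene stand 0.83 [147.3, 202.2, 192.3, 245.6] 1407
scene stand 0.61 [192.6, 229.8, 256.2, 300.6] 2783
side 381.6770515693457 381.6770515693457 252.0046749921726 192.23896414730993 [ 2.2613055  -0.60184198  0.24412539] [-0.4397425   0.20808047  0.74524992]
side white_slab_center 0.88 [111.6, 165.1, 194.3, 229.5] 3978
side white_slab_center 0.62 [231.1, 129.5, 270.1, 159.9] 306
side black_slab_center 0.76 [205.0, 106.7, 231.8, 138.4] 220
side bin 0.74 [207.1, 110.8, 290.8, 195.2] 3604
side stand 0.78 [198.3, 245.3, 261.3, 315.0] 2146
side stand 0.71 [264.8, 204.5, 345.4, 288.4] 3086
wrist 293.7911903224486 293.7911903224486 260.0671290848345 193.10184184004072 [-2.84782602e+00 -9.10342579e-04  4.39427420e-04] [-0.55000858 -0.03882617  0.37980021]
wrist white_slab_center 0.63 [215.4, 32.9, 316.0, 166.9] 9698
wrist white_slab_center 0.62 [2.0, 2.4, 157.6, 156.0] 16201
wrist black_slab_center 0.62 [227.2, 0.0, 299.4, 14.8] 781
wrist bin 0.9 [243.4, 0.1, 340.0, 173.4] 6376
wrist stand 0.87 [71.6, 241.2, 144.6, 306.1] 1766
wrist stand 0.8 [195.7, 238.9, 293.1, 338.4] 6474
```

View pics/a_scene.png

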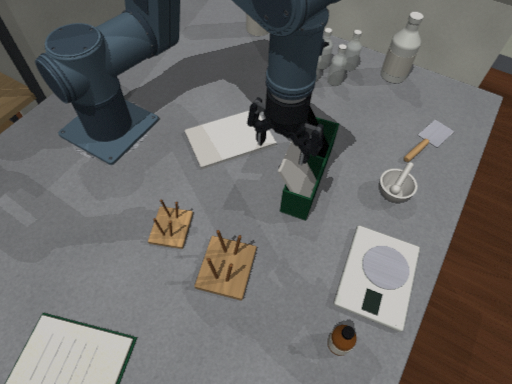

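View pics/a_side.png

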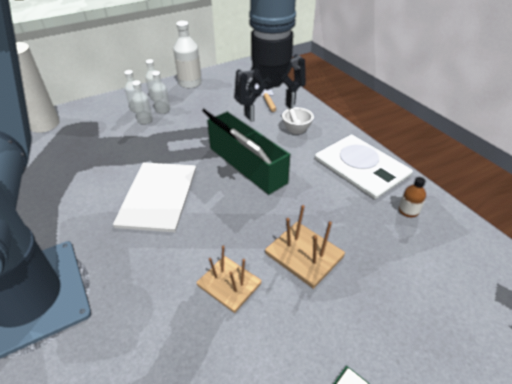

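View pics/a_wrist.png

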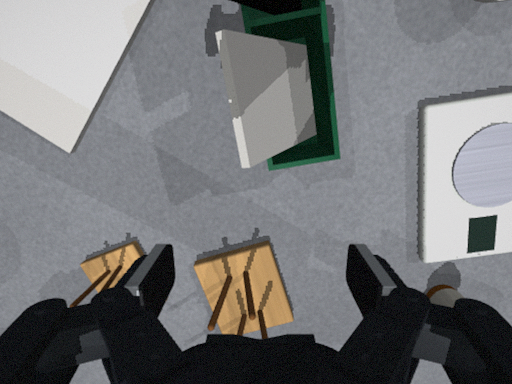

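Candidates for the white slab are the plate leaning in the bin (scene ~(297,172), wrist ~(265,100)) and a bigger plate lying flat on the bench (scene ~(230,140), wrist ~(70,70)). The one in the bin is the smaller and matches the description. For the stand, the larger is at scene (226,265), wrist (245,290), and the small one at scene (170,224). I'll confirm both in an enlarged crop.

```bash
cat > h.py <<'E'
from rig import arm
import cv2, numpy as np
def cam(n):
    c=arm.read_camera(n); c['K']=np.array([[c['fx'],0,c['cx']],[0,c['fy'],c['cy']],[0,0,1]]);c['R']=cv2.Rodrigues(np.array(c['rvec'],float))[0];c['t']=np.array(c['tvec'],float);return c
def ray(c,uv,z):
    C=-c['R'].T@c['t']; d=c['R'].T@np.linalg.inv(c['K'])@np.array([uv[0],uv[1],1.]); return C+d*(z-C[2])/d[2]
def proj(c,P):
    return cv2.projectPoints(np.array(P,float).reshape(-1,3),np.array(c['rvec'],float),c['t'],c['K'],None)[0].reshape(-1,2)
E
python3 - <<'E'
from h import *
c=cam('wrist');im=c['color']
cv2.imwrite('pics/b_wrist.png',cv2.resize(im[0:180,190:370],None,fx=3.3,fy=3.3,interpolation=cv2.INTER_CUBIC))
cv2.imwrite('pics/b_stand.png',cv2.resize(im[220:360,60:310],None,fx=3.2,fy=3.2,interpolation=cv2.INTER_CUBIC))
d=cam('scene')['color']
cv2.imwrite('pics/b_sc.png',cv2.resize(d[190:310,140:270],None,fx=4.5,fy=4.5,interpolation=cv2.INTER_CUBIC))
E
```

```text
(no output)
```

View pics/b_wrist.png

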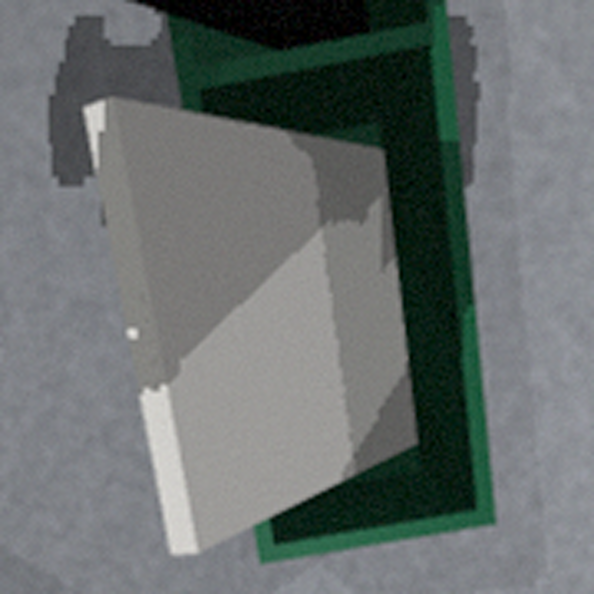

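View pics/b_sc.png

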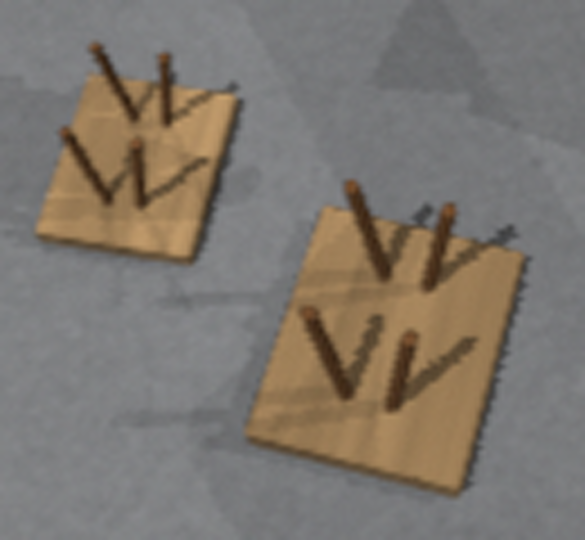

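View pics/b_stand.png

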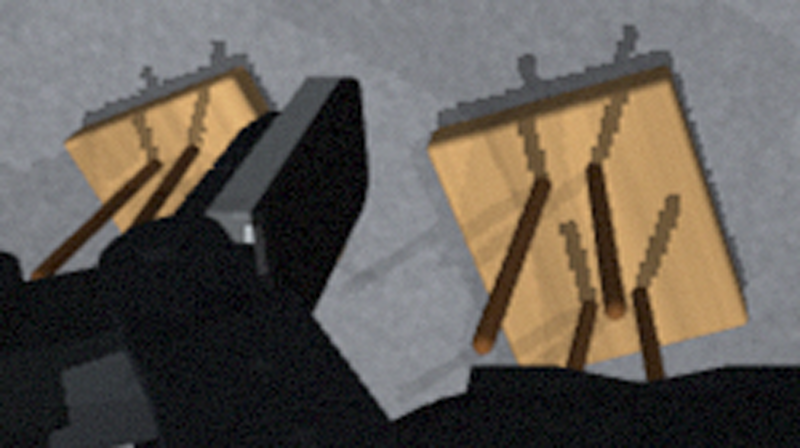

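```bash
cat > fit.py <<'E'
from h import *
from scipy.optimize import least_squares
w=cam('wrist');s=cam('scene');sd=cam('side')
print('wristC',-w['R'].T@w['t'])
for p in [(269.4,169.7),(340,158.2)]: print('bin',ray(w,p,.096))
for p in [(212.2,236.2),(256.7,246.7),(194.9,286.7),(242.7,298.9)]: print('st sc',ray(s,p,.018))
for p in [(194.4,267.3),(269.3,245),(293.4,320.6)]: print('st wr',ray(w,p,.018))
print('slab'); 
for p in [(223,29.4),(249.7,167.3)]: print(ray(w,p,.144))
for p in [(215.5,32),(242,168)]: print(ray(w,p,.140))
E
python3 fit.py
```

```text
wristC [0.55012489 0.07312889 0.37460689]
bin [0.55910958 0.01249747 0.096     ]
bin [0.62651526 0.02376034 0.096     ]
st sc [ 0.46107362 -0.1403808   0.018     ]
st sc [ 0.56440715 -0.10804966  0.018     ]
st sc [ 0.49910485 -0.26169176  0.018     ]
st sc [ 0.60237761 -0.22943244  0.018     ]
st wr [ 0.45997606 -0.14126722  0.018     ]
st wr [ 0.56249745 -0.10739439  0.018     ]
st wr [ 0.59885644 -0.22917584  0.018     ]
slab
[0.52401655 0.12337003 0.144     ]
[0.54180524 0.02488922 0.144     ]
[0.51813664 0.12257524 0.14      ]
[0.53539296 0.02346907 0.14      ]
```

The wrist and scene measurements of the stand agree to about 2 mm: centre (0.531,-0.185), yaw 17.5°, base about 108x127 mm, so it is the large one. The leaning slab's edge measures 100 mm and the bin's yaw is 10°. Next I'll go above the raised edge.

>>> move_arm:
  claw: [1,1,1,1,1,1]
  dp:
    - [-0.1,0,0.7]
    - [-0.2,0,1.4]
    - [-0.27,0,1.87]
    - [-0.27,0,1.87]
    - [-0.27,0.5,1.87]
    - [-0.27,0.5,1.87]
  yaw: [-0.6,-1.2,-1.67,-1.67,-1.67,-1.67]
  newtons: 25

```text
time: 1.5
tcp_pos: [0.5377, 0.0749, 0.2088]
tcp_rot: [[0.985, -0.004, -0.174], [0.174, -0.0, 0.985], [-0.004, -1.0, 0.001]]
contact_force: [-1.2, 0.1, -1.2]
opening: 1.002
```

```bash
cat > look.py <<'E'
import sys
from h import *
tag=sys.argv[1]
o=arm.get_obs();print(o['time'],o['tcp_pos'].round(4) if hasattr(o['tcp_pos'],'round') else o['tcp_pos'],np.round(o['contact_force'],1),o['opening'])
R=np.array(o['tcp_rot']);print('yaw deg',np.degrees(np.arctan2(R[1,0],R[0,0])))
ims=[cam(n)['color'] for n in ('side','wrist')]
a=cv2.resize(ims[0][60:320,150:410],(400,400),interpolation=cv2.INTER_CUBIC);b=cv2.resize(ims[1],(400,300))
b=cv2.copyMakeBorder(b,0,100,0,0,cv2.BORDER_CONSTANT)
cv2.imwrite(f'pics/{tag}.png',np.hstack([a,b]))
E
python3 look.py c1
```

```text
1.5 [0.5377 0.0749 0.2088] [-1.2  0.1 -1.2] 1.0019725718999297
yaw deg 10.026984793212982
```

View pics/c1.png

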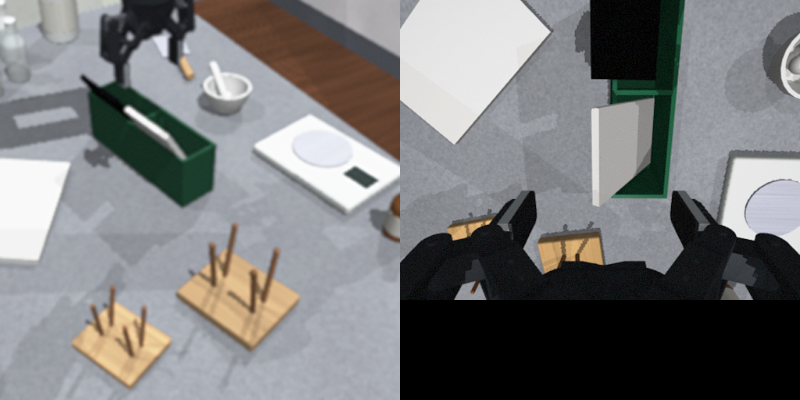

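```bash
python3 - <<'E'
from h import *
c=cam('wrist');s=cam('side')
B=np.array([.5815,.0821]);a=np.radians(10);ex=np.array([np.cos(a),np.sin(a)]);ey=np.array([-ex[1],ex[0]])
P=lambda x,y,z:np.r_[B+ex*x+ey*y,z]
bn=[P(-.035,-.065,.096),P(.035,-.065,.096),P(.035,.190,.096),P(-.035,.190,.096)]
sl=[P(-.048,-.05,.144),P(-.048,.05,.144),P(-.055,.05,.14),P(-.055,-.05,.14)]
S=np.array([.5305,-.185]);b=np.radians(17.5);fx=np.array([np.cos(b),np.sin(b)]);fy=np.array([-fx[1],fx[0]])
st=[np.r_[S+fx*x+fy*y,.018] for x,y in((-.055,-.065),(.055,-.065),(.055,.065),(-.055,.065))]
out=[]
for q,(r0,r1,k0,k1) in((c,(0,300,100,400)),(s,(90,300,180,390))):
    im=cv2.resize(q['color'],None,fx=2,fy=2)
    for g,col in((bn,(0,0,255)),(sl,(255,0,255)),(st,(255,0,0))):
        cv2.polylines(im,[np.int32(2*proj(q,g))],True,col,1)
    out.append(cv2.resize(im[2*r0:2*r1,2*k0:2*k1],(400,400)))
cv2.imwrite('pics/c2.png',np.hstack(out))
E
```

```text
(no output)
```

View pics/c2.png

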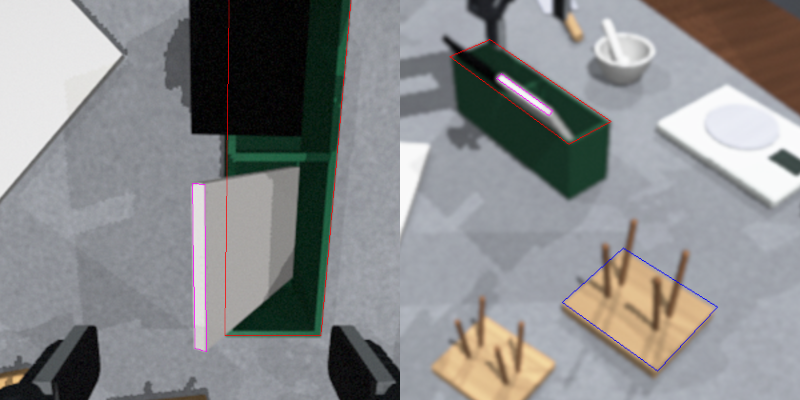

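The overlays of bin, slab edge and stand fit in both views. I'll descend round the edge and narrow the jaws as a cage.

>>> move_arm:
  claw: [1,1,1,1,1,0.42,0.42,0.42,0.42]
  dp:
    - [0.03,0.9,0]
    - [0.03,1.8,0]
    - [0.03,2.4,0]
    - [0.03,2.6,0]
    - [0.03,2.6,0]
    - [0.03,2.6,0]
    - [0.03,2.6,0]
    - [0.03,2.6,0]
    - [0.03,2.6,0]
  yaw: [0,0,0,0,0,0,0,0,0]
  newtons: 20

```text
time: 2.45
tcp_pos: [0.5415, 0.075, 0.109]
tcp_rot: [[0.985, 0.003, -0.174], [0.174, -0.0, 0.985], [0.003, -1.0, -0.001]]
contact_force: [-0.2, 0.7, 0.5]
opening: 0.455
```

```bash
python3 look.py d1
```

```text
2.45 [0.5415 0.075  0.109 ] [-0.2  0.7  0.5] 0.45459470321548007
yaw deg 10.02287521988054
```

View pics/d1.png

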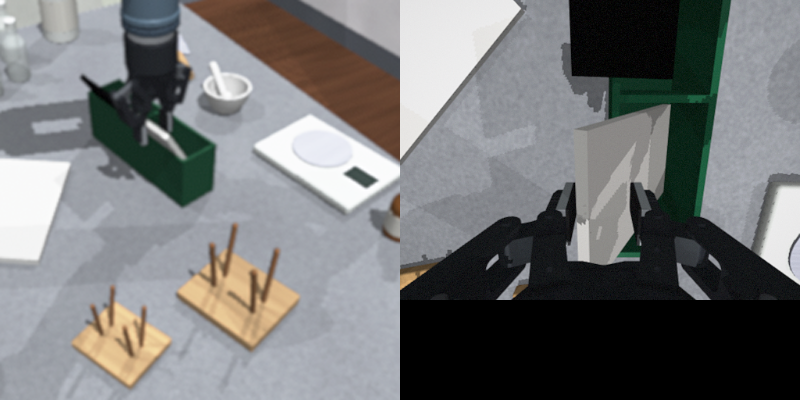

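The jaws straddle the slab at wrist (600,210). Now I'll push the edge toward +x of the bin, rising along the arc, then grip.

>>> move_arm:
  claw: [0.42,0.42,0.42,0.42,0.42,0.42,0.4,0.38,0.36,0.34,0.32,0.3,0.3]
  dp:
    - [0.15,0,0]
    - [0.3,-0.05,0]
    - [0.45,-0.1,0]
    - [0.6,-0.15,0]
    - [0.75,-0.2,0]
    - [0.9,-0.25,0]
    - [1.05,-0.3,0]
    - [1.2,-0.3,0]
    - [1.3,-0.3,0]
    - [1.4,-0.3,0]
    - [1.45,-0.3,0]
    - [1.45,-0.3,0]
    - [1.45,-0.3,0]
  yaw: [0,0,0,0,0,0,0,0,0,0,0,0,0]
  newtons: 20

```text
time: 3.63
tcp_pos: [0.5973, 0.0851, 0.1191]
tcp_rot: [[0.985, -0.0, -0.174], [0.174, -0.0, 0.985], [-0.0, -1.0, 0.0]]
contact_force: [-0.5, 0.6, 0.3]
opening: 0.303
```

```bash
python3 look.py e1
```

```text
3.6333 [0.5973 0.0851 0.1191] [-0.5  0.6  0.3] 0.3034920449905936
yaw deg 10.02166045517951
```

View pics/e1.png

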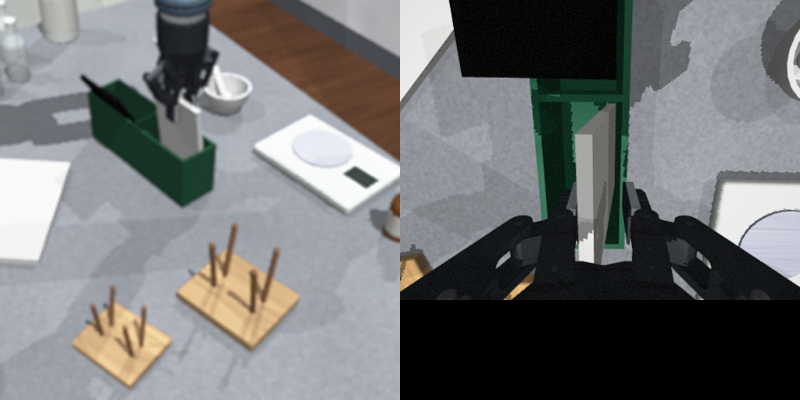

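The slab is nearly upright against the left finger, with its foot in the bay. Now I'll close on it.

>>> move_arm:
  claw: [0.2,0.1,0,0,0,0,0,0]
  dp:
    - [0,0,0]
    - [0,0,0]
    - [0,0,0]
    - [0,0,0]
    - [0,0,0]
    - [0,0,0]
    - [0,0,0]
    - [0,0,0]
  yaw: [0,0,0,0,0,0,0,0]
  newtons: 60

```text
time: 4.4
tcp_pos: [0.5978, 0.0851, 0.1196]
tcp_rot: [[0.985, 0.001, -0.174], [0.174, -0.0, 0.985], [0.001, -1.0, -0.0]]
contact_force: [0.7, 1.4, 2.8]
opening: 0.083
```

```bash
python3 look.py f1
```

```text
4.4 [0.5978 0.0851 0.1196] [0.7 1.4 2.8] 0.08321156702141902
yaw deg 10.02159006150614
```

View pics/f1.png

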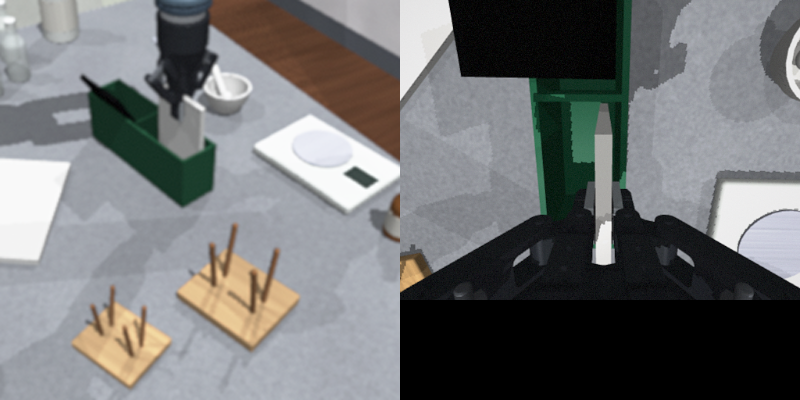

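It is gripped upright (opening about 7–8 mm). Lifting straight up.

>>> move_arm:
  claw: [0,0,0,0,0,0,0,0,0]
  dp:
    - [0,-0.15,0]
    - [0,-0.5,0]
    - [0,-1.0,0]
    - [0,-1.5,0]
    - [0,-2.0,0]
    - [0,-2.6,0]
    - [0,-3.1,0]
    - [0,-3.4,0]
    - [0,-3.4,0]
  yaw: [0,0,0,0,0,0,0,0,0]
  newtons: 60

```text
time: 5.25
tcp_pos: [0.5984, 0.0851, 0.2583]
tcp_rot: [[0.985, 0.004, -0.174], [0.174, -0.0, 0.985], [0.004, -1.0, -0.001]]
contact_force: [0.3, -0.6, -2.0]
opening: 0.09
```

```bash
python3 look.py g1
```

```text
5.25 [0.5984 0.0851 0.2583] [ 0.3 -0.6 -2. ] 0.08990431476865347
yaw deg 10.02639101632325
```

View pics/g1.png

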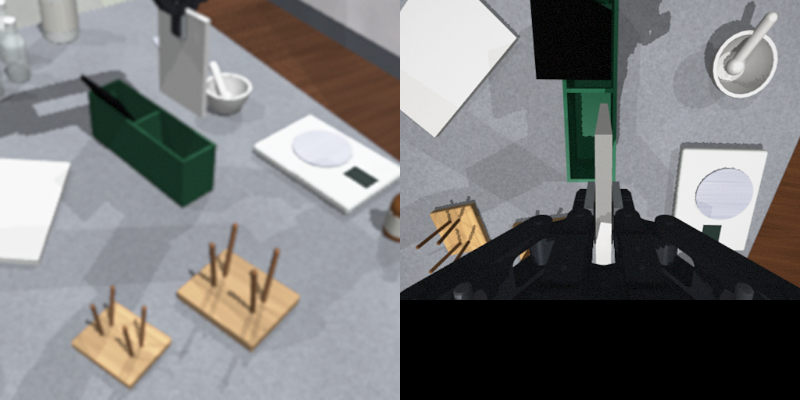

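>>> move_arm:
  claw: [0,0,0,0,0,0,0,0,0,0,0,0,0,0]
  dp:
    - [-0.1,0,-0.22]
    - [-0.3,0,-0.67]
    - [-0.6,0,-1.34]
    - [-0.9,0,-2.0]
    - [-1.2,0,-2.67]
    - [-1.5,0,-3.34]
    - [-1.8,0,-4.0]
    - [-2.1,0,-4.68]
    - [-2.4,0,-5.35]
    - [-2.6,0,-5.8]
    - [-2.75,0,-6.13]
    - [-2.85,0,-6.35]
    - [-2.85,0,-6.35]
    - [-2.85,0,-6.35]
  yaw: [0,0,0,-0.2,-0.4,-0.6,-0.8,-1,-1.25,-1.25,-1.25,-1.25,-1.25,-1.25]
  newtons: 60

```text
time: 6.52
tcp_pos: [0.5288, -0.1848, 0.2544]
tcp_rot: [[0.954, -0.002, -0.3], [0.3, 0.001, 0.954], [-0.001, -1.0, 0.002]]
contact_force: [0.0, 0.3, -2.1]
opening: 0.083
```

```bash
cat > chk.py <<'E'
import sys
from h import *
tag=sys.argv[1]
o=arm.get_obs();T=np.array(o['tcp_pos']);R=np.array(o['tcp_rot']);print(o['time'],T.round(4),np.round(o['contact_force'],1),o['opening'],np.degrees(np.arctan2(R[1,0],R[0,0])))
S=np.array([.5305,-.185]);b=np.radians(17.5);fx=np.array([np.cos(b),np.sin(b)]);fy=np.array([-fx[1],fx[0]])
print('tcp in stand',(T[:2]-S)@fx,(T[:2]-S)@fy)
st=[np.r_[S+fx*x+fy*y,.018] for x,y in((-.055,-.065),(.055,-.065),(.055,.065),(-.055,.065))]
ft=T-[0,0,.1136]
sl=[ft+R[:,2]*y+[0,0,z] for y,z in((-.05,0),(.05,0),(.05,.155),(-.05,.155))]
out=[]
for n in('scene','side'):
    q=cam(n);im=cv2.resize(q['color'],None,fx=3,fy=3,interpolation=cv2.INTER_CUBIC)
    for g,col in((st,(255,0,0)),(sl,(255,0,255))): cv2.polylines(im,[np.int32(3*proj(q,g))],True,col,1)
    m=3*proj(q,[np.r_[S,.1]])[0]; r=max(0,int(m[1])-220);k=max(0,int(m[0])-200)
    out.append(im[r:r+400,k:k+400])
cv2.imwrite(f'pics/{tag}.png',np.hstack(out))
E
python3 chk.py h1
```

```text
6.5167 [ 0.5288 -0.1848  0.2544] [ 0.   0.3 -2.1] 0.08321387001425871 17.453836760060412
tcp in stand -0.00151377677445242 0.0006891139186009422
```

View pics/h1.png

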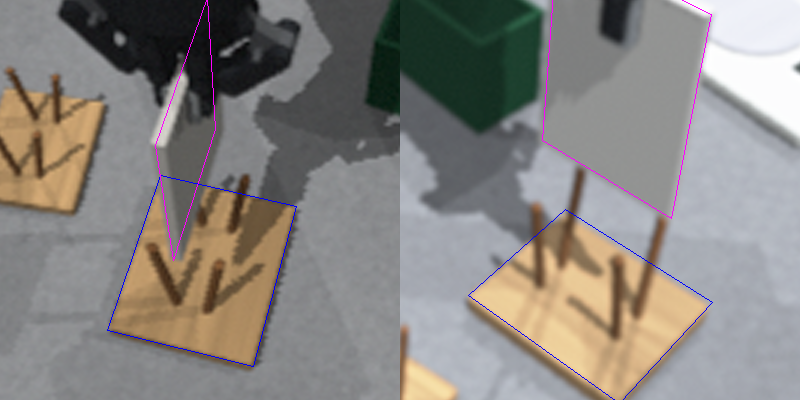

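```bash
python3 - <<'E'
from h import *
S=np.array([.5305,-.185]);b=np.radians(17.5);fx=np.array([np.cos(b),np.sin(b)]);fy=np.array([-fx[1],fx[0]])
out=[]
for n in('scene','side'):
    q=cam(n);im=cv2.resize(q['color'],None,fx=5,fy=5,interpolation=cv2.INTER_CUBIC)
    for x in(-1,1):
        for y in(-.033,.033):
            p=proj(q,[np.r_[S+fx*x*.011+fy*y,.018],np.r_[S+fx*x*.024+fy*y,.112]])
            cv2.line(im,tuple(int(v) for v in 5*p[0]),tuple(int(v) for v in 5*p[1]),(255,255,0),1)
    m=5*proj(q,[np.r_[S,.05]])[0]; r=int(m[1])-200;k=int(m[0])-200
    out.append(im[r:r+400,k:k+400])
cv2.imwrite('pics/h2.png',np.hstack(out))
E
```

```text
(no output)
```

View pics/h2.png

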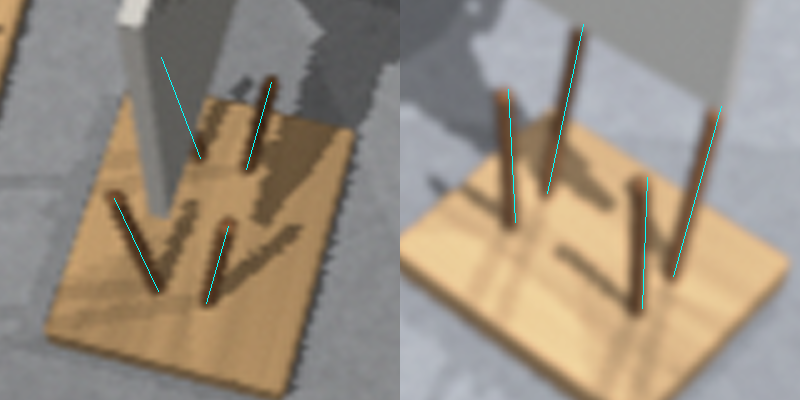

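The dowel model matches within about 1 px in both views. Lowering to about 18 mm above the base.

>>> move_arm:
  claw: [0,0,0,0,0,0,0,0,0]
  dp:
    - [0.03,0.3,0]
    - [0.03,0.8,0]
    - [0.03,1.2,0]
    - [0.03,1.6,0]
    - [0.03,2.0,0]
    - [0.03,2.3,0]
    - [0.03,2.5,0]
    - [0.03,2.6,0]
    - [0.03,2.6,0]
  yaw: [0,0,0,0,0,0,0,0,0]
  newtons: 60

```text
time: 7.47
tcp_pos: [0.5304, -0.1838, 0.1506]
tcp_rot: [[0.953, -0.001, -0.302], [0.302, 0.001, 0.953], [-0.001, -1.0, 0.001]]
contact_force: [-0.0, 0.1, -2.4]
opening: 0.082
```

```bash
python3 chk.py i1
```

```text
7.4667 [ 0.5304 -0.1838  0.1506] [-0.   0.1 -2.4] 0.08158927988176298 17.564699888159975
tcp in stand 0.00026981719215804533 0.001198675821290458
```

View pics/i1.png

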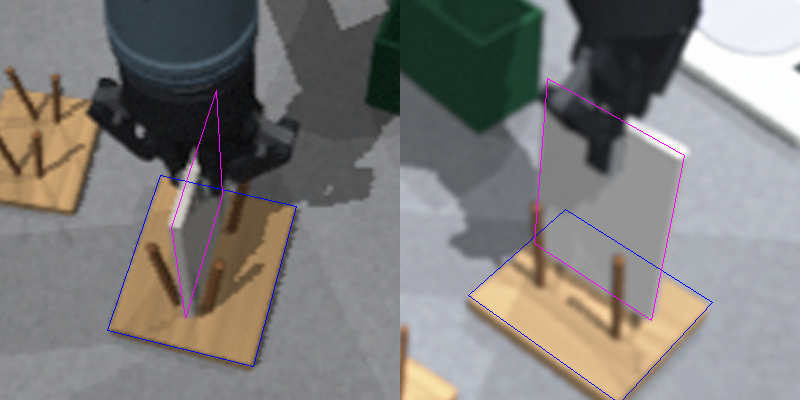

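>>> move_arm:
  claw: [0,0,0,0,0,0]
  dp:
    - [0,0.1,0]
    - [0,0.2,0]
    - [0,0.3,0]
    - [0,0.38,0]
    - [0,0.44,0]
    - [0,0.44,0]
  yaw: [0,0,0,0,0,0]

```text
time: 8.07
tcp_pos: [0.5302, -0.1843, 0.133]
tcp_rot: [[0.954, -0.001, -0.301], [0.301, 0.001, 0.954], [-0.001, -1.0, 0.001]]
contact_force: [0.5, 0.3, -2.5]
opening: 0.079
```

>>> move_arm:
  claw: [0,0,0,0,0]
  dp:
    - [0,0.03,0]
    - [0,0.06,0]
    - [0,0.08,0]
    - [0,0.08,0]
    - [0,0.08,0]
  yaw: [0,0,0,0,0]

```text
time: 8.48
tcp_pos: [0.5309, -0.1846, 0.1316]
tcp_rot: [[0.954, 0.001, -0.301], [0.301, -0.001, 0.954], [0.001, -1.0, -0.001]]
contact_force: [-1.3, 0.7, 6.2]
opening: 0.082
```

Contact with the base came at the predicted height (force went from -2.5 to +6.2 N). I'll look before releasing.

```bash
python3 chk.py j1
```

```text
8.4833 [ 0.5309 -0.1846  0.1316] [-1.3  0.7  6.2] 0.0818091251611258 17.525440856227224
tcp in stand 0.0005437089197493136 0.00026336683243580693
```

View pics/j1.png

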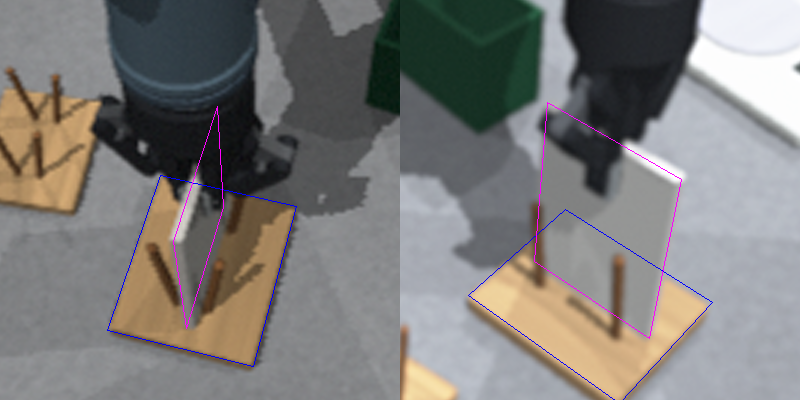

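It is on the base, upright and square. I'll open gradually and then rise.

>>> move_arm:
  claw: [0.15,0.2,0.28,0.36,0.44,0.52,0.6,0.7,0.8,0.9,1,1,1,1]
  dp:
    - [0,0,0]
    - [0,0,0]
    - [0,0,0]
    - [0,0,0]
    - [0,0,0]
    - [0,0,0]
    - [0,0,0]
    - [0,0,0]
    - [0,0,0]
    - [0,0,0]
    - [0,0,0]
    - [0,0,0]
    - [0,0,0]
    - [0,0,0]
  yaw: [0,0,0,0,0,0,0,0,0,0,0,0,0,0]
  newtons: 20

```text
time: 9.75
tcp_pos: [0.5306, -0.1845, 0.1305]
tcp_rot: [[0.954, 0.0, -0.301], [0.301, -0.0, 0.954], [0.0, -1.0, -0.0]]
contact_force: [1.2, 0.0, 0.6]
opening: 1.0
```

```bash
python3 look.py k0; python3 chk.py k1
```

```text
9.75 [ 0.5306 -0.1845  0.1305] [1.2 0.  0.6] 1.0003768843816732
yaw deg 17.52149347736184
9.85 [ 0.5306 -0.1845  0.1305] [ 0.2 -0.5 -0.2] 1.001411627343515 17.522912578332747
tcp in stand 0.0002299070471176519 0.00046941502236811175
```

View pics/k1.png

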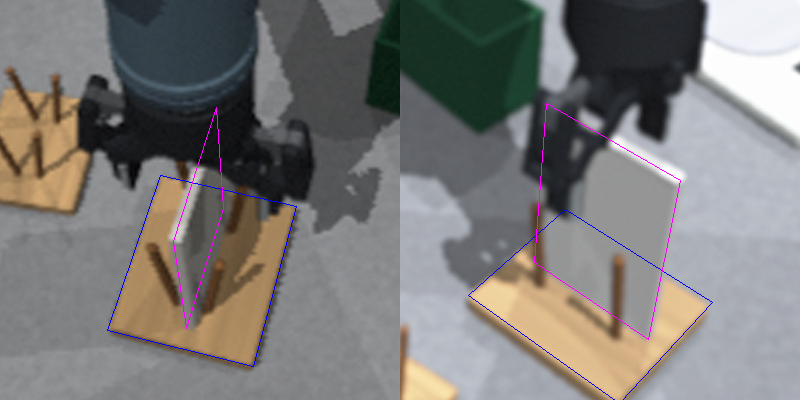

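View pics/k0.png

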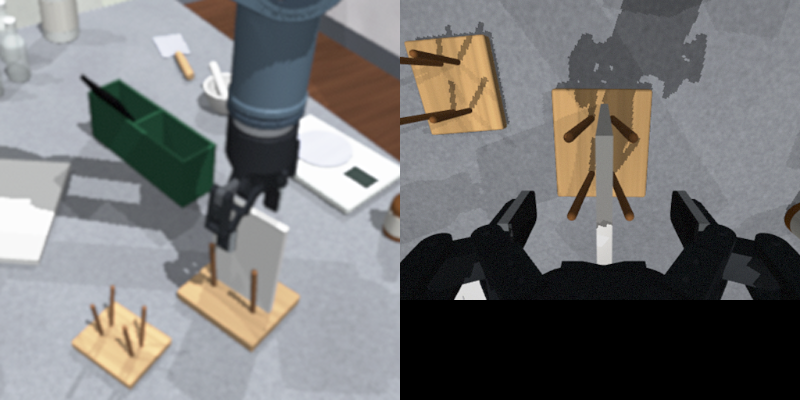

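The slab stands vertical on its own, with the fingers clear on both sides (wrist (605,180)). Rising straight up.

>>> move_arm:
  claw: [1,1,1,1,1,1,1,1,1,1]
  dp:
    - [0,-0.3,0]
    - [0,-0.8,0]
    - [0,-1.4,0]
    - [0,-2.0,0]
    - [0,-2.6,0]
    - [0,-3.2,0]
    - [0,-3.5,0]
    - [0,-3.5,0]
    - [0,-3.5,0]
    - [0,-3.5,0]
  yaw: [0,0,0,0,0,0,0,0,0,0]

```text
time: 10.78
tcp_pos: [0.53, -0.1841, 0.2692]
tcp_rot: [[0.954, -0.002, -0.301], [0.301, 0.001, 0.954], [-0.001, -1.0, 0.002]]
contact_force: [-0.2, 1.0, -0.8]
opening: 1.001
```

```bash
python3 look.py l0
```

```text
10.7833 [ 0.53   -0.1841  0.2692] [-0.2  1.  -0.8] 1.0008062058378022
yaw deg 17.521140737432674
```

View pics/l0.png

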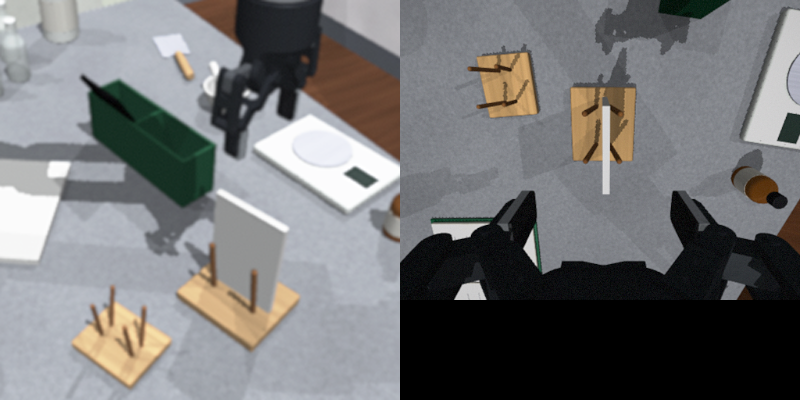

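The slab stands upright and central between the dowels, and the black slab is still in its bay (side view ~(105,95), unchanged). The arm is clear, so I'm handing in.

```bash
python3 -c "
from rig import arm
print(arm.close_job())"
```

```text
the job is handed in; nothing more can be done
None
```

The white slab is standing upright in the middle of the larger stand, and I handed the job in after about 11 s of robot time. The interface gives no verdict.

- **Tipping and lifting:** I caged the raised edge with the jaws and pushed it upright with its foot still in the bay. Then I gripped it at 60 N and lifted it straight out of the bin.
- **Placing:** I lowered it between the dowels until it touched the base at the predicted height, where the vertical force on the tool went from -2.5 N to +6.2 N. Only then did I open the gripper and rise clear.
- **Last checks:** At release the hand was within about 1 mm of my measured stand centre and aligned with it in yaw. After I let go, the pictures showed the slab vertical and square along the stand. The black slab looked unmoved, and nothing touched the arm.
- **Disagreements:** The scene and side cameras differed by 1–2 mm on the stand's position, within calibration. No check failed.

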